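Centre the tin on the small scale

ROBOT

A 7-joint arm with a two-finger parallel gripper is mounted at the origin on a cart in front of the work surface, level with it; the furniture and walls round the work are solid. World frame = base frame: x ahead of the robot, y to its left, z up, the work surface at z = 0. Lengths are in m, angles in rad, forces in N, time in s.
With the tool pointing down it reaches from about 0.425 to 1.025 m from the base axis. Payload 9.4 kg.
Tool frame: the origin (TCP) lies at the centre of the arm's flange, where the gripper is bolted on; the fingertips stand 173 mm ahead of it and the grasp point (between the pads) lies 155 mm ahead of it (bot.tip_extent is the distance from the TCP to the fingertips, in m); z points along the fingers, y is the line along which they close (so a half turn about z gives the same grasp; the last joint's range is limited). The gripper opens to 85 mm and grips with 20 to 120 N. Pads are 22 mm wide; open, the fingers measure 114 mm over their backs; the gripper's body (76 mm by 85 mm) begins 54 mm behind the grasp point. The pads swing forward as they close: fully open they stand 13 mm farther back than shut.
Start: joints at [-1.385, 0.599, -0.003, 1.599, 0.002, 0.943, -0.08], TCP at [0.188, 0.7, 0.405] pointing down, gripper open.
Joint ranges: [-2.57, 2.57], [-0.35, 1.97], [-1.29, 1.29], [0.11, 2.56], [-1.05, 4.19], [0.11, 1.86], [-2.63, 2.63]. Speed limits (rad/s): [2.22, 2.22, 3.01, 3.01, 3.14, 3.14, 3.14].

INTERFACE

Orientations are given as [roll, pitch, yaw] about the fixed x, y, z axes, in that order (R = Rz(yaw) Ry(pitch) Rx(roll)).
In Python, from bench import readout, cams, bot, cut_out, tip_of gives the robot as it stands.
- The arm moves only by the tool servo_tool, never from a script. Its argument "deltas" is a list of rows, each an object of numbers: "jaw": the gripper command: -1 is shut, 1 is fully open, values between are in proportion; "dx", "dy", "dz": the shift along the tool's x, y, z normalised to -1 to 1, where 1 is 0.15 m; "ax", "ay", "az": the turn, a rotation vector about the tool's x, y, z normalised to -1 to 1, where 1 is pi/4 rad. In form: [{"jaw": .., "dx": .., "dy": .., "dz": .., "ax": .., "ay": .., "az": ..}, ...]. A call has exactly 8 rows; each row shifts and turns the commanded pose from where the row before left it, along the tool's axes as they then stand; what a row does not reach is not made up. A row lasts 1/10 s, in which the tool goes at most 50 mm and 8.59 degrees, less where a joint would pass 70% of its speed; a pose out of reach is approached as far as the arm can. A call with a number of a shift or a turn outside -1 to 1 is refused whole. A call with a gripper value outside its range is refused whole. The fingers move at their own pace and stop on an object; "squeeze" is the grip in N (left out, the last holds). Time passes only in rows, so rows that do not move let the fingers close, or fill a call up. It gives the time, the measured TCP pose, the force, the opening and the grip force at its end, in the units of the state.
- readout.get_state(): the state, without advancing time (a new reading comes with each control period).
- cams.camera(name): name is "scene" or "top" or "wrist"; returns (picture, depth): 384x512x3 uint8, blue, green, red; 384x512 float32, m along the optical axis (not along the pixel's ray), 0 where there is no reading.
- cams.camera_info(name): a dict with "fx", "fy", "cx", "cy" (pixels), "R" (3x3) and "t" (3): a world point X has camera coordinates R X + t. Camera axes: x right, y down, z forward; pixel columns grow to the right and rows downward; lengths in m; the calibration is good to about 2 mm. A picture is of the moment at which its call begins: read the wrist's pose just before it. camera_info takes no time and is no camera call; for the wrist camera it gives the pose at the moment of the call.
- bot.job_done(): hands the job in; it is judged then, once.
Trained networks look in the newest picture that a camera, given by its name, has taken for a name from the list of things; names that differ only in an ending like _2 or _b are one class to them, and where a whole thing is asked for, a point or a joint stands for the part that bears it (a point fixed in the world has none). Each returns a list of dicts, best first, with "p" (0 to 1); they miss things now and then, are a little off and sometimes report something else, mostly with a low value. They report only what shows in the picture. A call takes as long as a camera call.
- cut_out(name, camera): "mask" (384x512 bool, what is visible of it) and "box" ([left, top, width, height] in pixels, round what is visible of it).
- tip_of(name, camera): "centre" ([column, row] in pixels: a listed point, or the origin of a listed thing).
The state is a dict: "time_s": time; "joints": joint angles; "joint_velocities": joint speeds; "tau": joint torques, N m; "ee_pos": TCP position; "ee_rot": TCP orientation; "wrist_force": force on the tool from outside, world axes, zero at the start; "ft_torque": the same for the moment, N m; "width": opening from 0.0 (shut) to 1.0 (fully open); "grip_force": force on a finger pad.
Only numpy, scipy, OpenCV 4.12 (cv2) and the standard library are available. Lean on these libraries where they do the work, as an engineer would, in place of code of your own. Each camera call takes 0.05 s, during which the arm holds its last target. There are 200 camera calls.

TASK

A food tin has been set down half off the small round steel platform of the white digital scale. Nudge it with light taps of the fingertips, low on its side, until it stands upright in the middle of the platform. Do not grip, lift or topple the tin, do not shift the scale, leave everything else alone, and finish clear of it all.

Things in the scene. Friction and masses are not known exactly. Their poses are not given: they have to be found in the camera images.
- tin_center (a point): half-way up the axis of the loose upright food tin (red and white label), a cylinder 57 mm in diameter, 72 mm high, 0.12 to 0.25 kg; z axis up. It starts standing on the scale's platform, 15 to 27 mm off centre, overhanging. It slides when pushed with 0.5 to 2 N in its lower half, rocks or topples when pushed near the top; over 6 N, or a grip, is too hard
- platform (a point): centre of the top face of the scale's round steel platform, on which the tin stands: 68 mm in diameter, its top 45 mm above the worktop; it does not sink; z axis up, -x axis towards the side with the display
- scale: the white digital kitchen scale, loose, 0.9 kg, on rubber feet; origin at the centre of its underside. Flat body 170 mm (along its x) by 150 mm, top face 22 mm high, with a green display and two small keys (up to 25 mm high) along its -x edge; the steel platform stands on a neck 22 mm towards +x from the middle, 45 mm high
- shaker: bystander: small glass salt shaker with a grey metal cap, 44 mm in diameter, 90 mm high, loose; origin at the centre of its underside
- spice: bystander: spice jar with a red cap, 45 mm in diameter, 106 mm high, loose; origin at the centre of its underside
- garlic: bystander: garlic bulb, 56 mm across and high, loose; origin at the centre of its underside

How it is judged:
At the end, for the whole second after the job is handed in: The tin stands upright and still on the platform, its axis within 7 mm of the platform's centre (measured level), with nothing touching it; the scale stands within 15 mm of where it was (horizontal distance between tin_center and platform below 0.007 m and angle between each of tin_center, scale's own z axis and vertical below 0.05 rad and z of tin_center in the frame of platform between 0.032 and 0.04 m and linear speed of tin below 0.02 m/s and distance of scale from where it was at the start of the episode below 0.015 m).
It fails at once if the tin is tipped by more than 0.3 rad (angle between tin_center's own z axis and vertical above 0.3 rad).
It fails at once if the tin is lifted more than 12 mm above the platform, or falls off it (z of tin_center in the frame of platform above 0.048 m or z of tin_center in the frame of platform below 0.02 m).
It fails at once if the tin is pressed, pinched or struck with more than 6 N (contact force between any of the fingers, the arm and tin above 6 N).
It fails at once if the scale is shifted by more than 15 mm (distance of scale from where it was at the start of the episode above 0.015 m).
It fails at once if a bystander is moved by more than 20 mm (distance of any of shaker, spice, garlic from where it was at the start of the episode above 0.02 m).
It also fails if it takes over 51 s, if anything falls off the work surface, if the arm or the gripper's body presses on something with over 40 N, if the wrist force passes 120 N, or if a joint passes its speed limit or range.

## Working session

There is one attempt and no reset: what is moved stays moved. The work goes in short steps, Python scripts to look and compute and a tool call to move; the robot and the scene stay as the last step left them, time stands still between calls to the robot, and variables do not carry over. Pictures are saved under pics/ and viewed, at most 10 in all, crops included, and the job is handed in when it is done.

Besides the shell and the picture viewer there is one more tool, called after "Request:" by a JSON object that holds its "name" and its "arguments", one argument or row to a line. servo_tool: Moves the arm, as the interface text tells. Its arguments: {"type":"object","properties":{"deltas":{"type":"array","items":{"type":"object","properties":{"jaw":{"type":"number"},"dx":{"type":"number"},"dy":{"type":"number"},"dz":{"type":"number"},"ax":{"type":"number"},"ay":{"type":"number"},"az":{"type":"number"}}}},"squeeze":{"type":"number"}},"required":["deltas"]}

```bash
mkdir -p pics
cat > h.py <<'E'
import numpy as np, cv2
from bench import readout, cams, bot, cut_out, tip_of
def cloud(name):
    im,d=cams.camera(name); K=cams.camera_info(name)
    v,u=np.mgrid[:384,:512]
    P=np.stack([(u-K['cx'])/K['fx']*d,(v-K['cy'])/K['fy']*d,d],-1)
    W=(P-K['t'])@np.array(K['R'])
    W[d<=0]=np.nan
    return im,W
def circ(xy):
    A=np.c_[2*xy,np.ones(len(xy))]; s=np.linalg.lstsq(A,(xy**2).sum(1),rcond=None)[0]
    return s[:2],np.sqrt(s[2]+s[0]**2+s[1]**2)
E
python3 - <<'E'
from h import *
s=readout.get_state();print(s['time_s'],s['ee_pos'],s['ee_rot'],s['wrist_force'],s['width'])
ims=[]
for c in ['scene','top']:
    im,W=cloud(c); ims.append(im)
    K=cams.camera_info(c);print(c,'campos',-np.array(K['R']).T@K['t'])
    for n in ['tin_center','scale','platform','shaker','spice','garlic']:
        r=cut_out(n,c)
        if r:
            m=r[0]['mask'];p=W[m];p=p[~np.isnan(p[:,0])]
            print(n,round(r[0]['p'],2),r[0]['box'],len(p),np.percentile(p,[2,50,98],axis=0).round(3).tolist())
            if n=='tin_center':
                t=p[p[:,2]>0.112]; 
                if len(t)>20:
                    h=cv2.minEnclosingCircle(t[:,:2].astype(np.float32));print(' top',len(t),t.mean(0),h)
    r=tip_of('tin_center',c);print([ (x['p'],x['centre']) for x in r[:1]]);r=tip_of('platform',c);print([ (x['p'],x['centre']) for x in r[:1]])
cv2.imwrite('pics/a.png',np.hstack(ims)[:, :].copy() if 0 else cv2.resize(np.vstack(ims),(400,600)))
cv2.imwrite('pics/top.png',cv2.resize(ims[1],(800,600)))
cv2.imwrite('pics/scene.png',cv2.resize(ims[0],(800,600)))
E
```

```text
0.0 [0.18827902 0.69991656 0.40382811] [-3.14007536e+00  1.70573721e-04  2.87887598e+00] [-0.46943645  0.42654658  0.65148983] 0.9954220082508296
scene campos [-0.09087235 -0.72401473  0.6171223 ]
tin_center 0.68 [332.9, 197.8, 20.7, 13.1] 227 [[0.74, -0.201, 0.01], [0.754, -0.185, 0.03], [0.779, -0.162, 0.046]]
scale 0.65 [194.3, 193.4, 78.3, 42.4] 1648 [[0.451, -0.061, 0.009], [0.52, 0.005, 0.021], [0.629, 0.096, 0.027]]
platform 0.95 [200.7, 189.9, 72.9, 46.7] 1739 [[0.449, -0.061, -0.001], [0.521, 0.005, 0.021], [0.636, 0.099, 0.04]]
shaker 0.7 [184.6, 156.5, 14.7, 29.3] 321 [[0.554, 0.255, -0.001], [0.566, 0.264, 0.044], [0.631, 0.398, 0.087]]
spice 0.56 [299.3, 245.0, 19.1, 50.0] 1061 [[0.43, -0.329, -0.0], [0.439, -0.317, 0.066], [0.481, -0.288, 0.107]]
garlic 0.72 [331.5, 197.8, 21.6, 13.3] 225 [[0.74, -0.201, 0.011], [0.754, -0.185, 0.031], [0.78, -0.162, 0.046]]
[(0.66, [238.9, 187.9])]
[(0.68, [241.4, 196.9])]
top campos [ 0.45227737 -0.00497016  1.3005108 ]
tin_center 0.69 [241.8, 191.9, 15.6, 21.2] 282 [[0.524, -0.001, 0.075], [0.549, 0.024, 0.114], [0.576, 0.051, 0.12]]
 top 216 [0.55031523 0.02550324 0.11501069] ((0.550094723701477, 0.026140939444303513), 0.028268421068787575)
scale 0.84 [217.5, 174.6, 61.2, 65.6] 2123 [[0.456, -0.049, 0.008], [0.534, 0.033, 0.022], [0.63, 0.111, 0.052]]
platform 0.74 [220.0, 177.1, 56.3, 62.0] 1989 [[0.456, -0.049, 0.016], [0.533, 0.033, 0.022], [0.629, 0.109, 0.046]]
shaker 0.61 [161.9, 188.2, 17.8, 15.4] 176 [[0.552, 0.257, 0.013], [0.57, 0.271, 0.077], [0.588, 0.293, 0.09]]
spice 0.56 [344.2, 227.5, 20.4, 13.0] 267 [[0.431, -0.324, 0.008], [0.452, -0.296, 0.105], [0.474, -0.282, 0.111]]
[(0.75, [249.3, 202.4])]
[(0.29, [171.0, 193.2])]
```

Run:
```python
from h import *
im,W=cloud('top')
x,y,z=np.moveaxis(W,-1,0)
near=(abs(x-.55)<.13)&(abs(y-.03)<.13)
b=W[near&(z>.015)&(z<.0285)]; print(len(b))
g=W[near&(z>.012)]
print('rect body+',cv2.minAreaRect(g[:,:2].astype(np.float32)))
p=W[near&(z>.038)&(z<.052)];print('plat',len(p),p.mean(0),circ(p[:,:2]),cv2.minEnclosingCircle(p[:,:2].astype(np.float32)))
k=W[near&(z>.0235)&(z<.032)];print(k.round(3).tolist()[:30])
t=W[near&(z>.105)];print('tin',len(t),t.mean(0),cv2.minEnclosingCircle(t[:,:2].astype(np.float32)))
a=im[150:270,190:310]; cv2.imwrite('pics/c1.png',cv2.resize(a,(600,600),interpolation=cv2.INTER_CUBIC))
im,W=cloud('scene')
cv2.imwrite('pics/c2.png',cv2.resize(im[130:310,160:400],(800,600),interpolation=cv2.INTER_CUBIC))
x,y,z=np.moveaxis(W,-1,0);near=(abs(x-.55)<.13)&(abs(y-.03)<.13)
p=W[near&(z>.041)&(z<.049)];print('plat scene',len(p),p.min(0),p.max(0))
```

```text
1903
rect body+ ((0.5449942946434021, 0.020599186420440674), (0.1821262389421463, 0.2604115605354309), 11.328715324401855)
plat 115 [0.57300223 0.04994841 0.04526765] (array([0.56017189, 0.03389642]), np.float64(0.032264924613673286)) ((0.5587854385375977, 0.033813465386629105), 0.03965597599744797)
[[0.636, 0.015, 0.024], [0.636, 0.005, 0.024], [0.636, -0.005, 0.024], [0.632, -0.001, 0.028], [0.632, -0.008, 0.026], [0.632, -0.011, 0.025], [0.629, 0.012, 0.024], [0.629, 0.005, 0.025], [0.629, -0.008, 0.026], [0.629, -0.011, 0.025], [0.626, 0.032, 0.025], [0.626, 0.028, 0.026], [0.626, 0.015, 0.026], [0.626, -0.005, 0.025], [0.623, 0.045, 0.024], [0.622, 0.032, 0.027], [0.622, 0.012, 0.027], [0.622, 0.002, 0.025], [0.622, -0.001, 0.024], [0.62, 0.058, 0.025], [0.619, 0.048, 0.025], [0.619, 0.035, 0.027], [0.619, 0.032, 0.024], [0.619, 0.025, 0.024], [0.619, 0.022, 0.025], [0.619, 0.012, 0.027], [0.619, 0.009, 0.026], [0.619, 0.002, 0.024], [0.619, -0.004, 0.025], [0.619, -0.008, 0.025]]
tin 41214 [0.60638448 0.02998157 0.92542965] ((0.5920866131782532, 0.03004872053861618), 0.13115733861923218)
plat scene 54 [ 0.52282281 -0.00497638  0.04133211] [0.59655882 0.05986029 0.04895223]
```

View pics/c1.png

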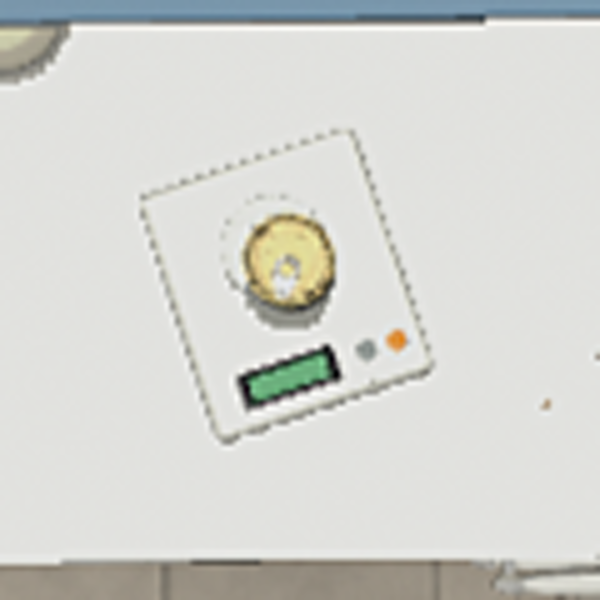

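View pics/c2.png

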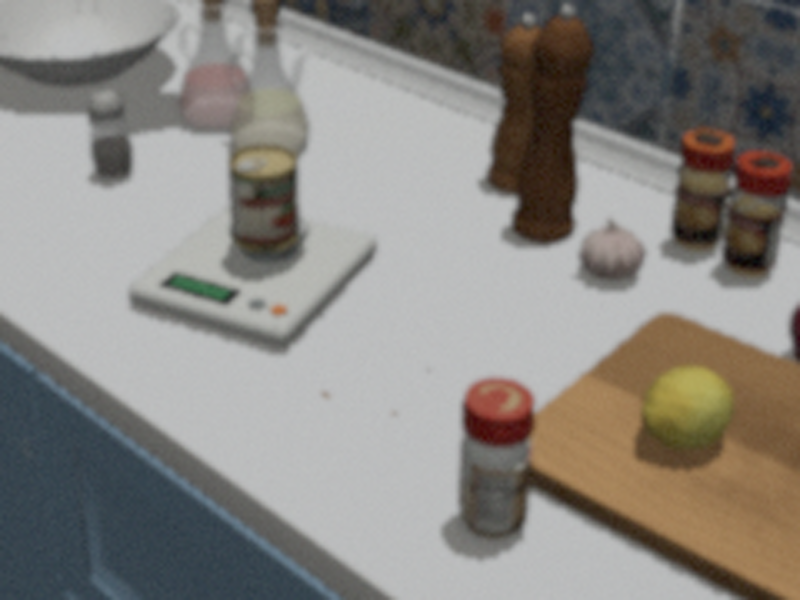

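```bash
cat >> h.py <<'E'
from scipy.optimize import least_squares
from scipy.spatial.transform import Rotation as Rn
def ray(name,uv,z):
    K=cams.camera_info(name);R=np.array(K['R']);c=-R.T@K['t'];uv=np.atleast_2d(uv)
    d=np.c_[(uv[:,0]-K['cx'])/K['fx'],(uv[:,1]-K['cy'])/K['fy'],np.ones(len(uv))]@R
    return (c+d*((z-c[2])/d[:,2])[:,None])
def fitr(xy,r,x0):
    s=least_squares(lambda c:np.hypot(*(xy-c).T)-r,x0,loss='soft_l1',f_scale=.001);return s.x,np.sqrt(np.mean(s.fun**2))
E
python3 - <<'E'
from h import *
im,W=cloud('top');print('tip_extent',bot.tip_extent)
m=cut_out('scale','top')[0]['mask']; t=cut_out('tin_center','top')[0]['mask']
u=(m|t).astype(np.uint8);c=max(cv2.findContours(u,0,2)[0],key=cv2.contourArea)[:,0]
w=ray('top',c,.02);r=cv2.minAreaRect(w[:,:2].astype(np.float32));print('rect',r)
bx=cv2.boxPoints(r);print(bx.round(4).tolist())
# dashed platform edge: darker px on scale
g=im.min(2).astype(int); 
cand=[(u_,v_) for v_ in range(185,212) for u_ in range(230,262) if g[v_,u_]<218 and not cv2.dilate(t.astype(np.uint8),np.ones((3,3)))[v_,u_]]
e=ray('top',np.array(cand),.045)[:,:2]; 
q=e[(np.hypot(*(e-[.560,.034]).T)>.026)&(np.hypot(*(e-[.560,.034]).T)<.042)]
print(len(q),fitr(q,.034,[.56,.034]))
K=cams.camera_info('wrist');s=readout.get_state();Rt=Rn.from_euler('xyz',s['ee_rot']).as_matrix()
print('cam in tool',Rt.T@(-np.array(K['R']).T@K['t']-s['ee_pos']),'axis',Rt.T@np.array(K['R'])[2],K['fx'])
E
```

```text
tip_extent 0.1734
rect ((0.5442328453063965, 0.03143859654664993), (0.17376796901226044, 0.151398167014122), 17.772722244262695)
[[0.438400000333786, 0.07699999958276749], [0.4846000075340271, -0.06719999760389328], [0.6500999927520752, -0.014100000262260437], [0.6039000153541565, 0.12999999523162842]]
49 (array([0.56336077, 0.0363331 ]), np.float64(0.0031842926439147436))
cam in tool [ 7.63878963e-02 -2.70658747e-05  3.18190322e-02] axis [-3.00496587e-01  6.80134214e-04  9.53782647e-01] 307.8274619483265
```

Request:
{"name": "servo_tool", "arguments": {
  "deltas": [
    {"dx": -0.188,"dy": -0.264,"jaw": -0.4},
    {"dx": -0.188,"dy": -0.264,"jaw": -0.4},
    {"dx": -0.188,"dy": -0.264,"jaw": -0.4},
    {"dx": -0.188,"dy": -0.264,"jaw": -0.4},
    {"dx": -0.188,"dy": -0.264,"jaw": -0.4},
    {"dx": -0.188,"dy": -0.264,"jaw": -0.4},
    {"dx": -0.188,"dy": -0.264,"jaw": -0.4},
    {"dx": -0.188,"dy": -0.264,"jaw": -0.4}
  ]
}}

```text
$.deltas[0]: bad value
```

Request:
{"name": "servo_tool", "arguments": {
  "deltas": [
    {"dx": -0.188,"dy": -0.264,"jaw": -0.4},
    {"dx": -0.188,"dy": -0.264,"jaw": -0.4},
    {"dx": -0.188,"dy": -0.264,"jaw": -0.4},
    {"dx": -0.188,"dy": -0.264,"jaw": -0.4},
    {"dx": -0.188,"dy": -0.264,"jaw": -0.4},
    {"dx": -0.188,"dy": -0.264,"jaw": -0.4},
    {"dx": -0.188,"dy": -0.264,"jaw": -0.4},
    {"dx": -0.188,"dy": -0.264,"jaw": -0.4}
  ]
}}

```text
$.deltas[0]: bad value
```

Request:
{"name": "servo_tool", "arguments": {
  "deltas": [
    {"jaw": -0.4,"dx": -0.188,"dy": -0.264,"dz": 0,"ax": 0,"ay": 0,"az": 0},
    {"jaw": -0.4,"dx": -0.188,"dy": -0.264,"dz": 0,"ax": 0,"ay": 0,"az": 0},
    {"jaw": -0.4,"dx": -0.188,"dy": -0.264,"dz": 0,"ax": 0,"ay": 0,"az": 0},
    {"jaw": -0.4,"dx": -0.188,"dy": -0.264,"dz": 0,"ax": 0,"ay": 0,"az": 0},
    {"jaw": -0.4,"dx": -0.188,"dy": -0.264,"dz": 0,"ax": 0,"ay": 0,"az": 0},
    {"jaw": -0.4,"dx": -0.188,"dy": -0.264,"dz": 0,"ax": 0,"ay": 0,"az": 0},
    {"jaw": -0.4,"dx": -0.188,"dy": -0.264,"dz": 0,"ax": 0,"ay": 0,"az": 0},
    {"jaw": -0.4,"dx": -0.188,"dy": -0.264,"dz": 0,"ax": 0,"ay": 0,"az": 0}
  ]
}}

```text
time_s: 1.95
ee_pos: [0.3243, 0.3338, 0.405]
ee_rot: [3.141, 0.0, 2.879]
wrist_force: [1.8, -0.2, 0.4]
width: 0.3
grip_force: 0.0
```

Request:
{"name": "servo_tool", "arguments": {
  "deltas": [
    {"jaw": -0.4,"dx": -0.188,"dy": -0.264,"dz": 0,"ax": 0,"ay": 0,"az": 0},
    {"jaw": -0.4,"dx": -0.188,"dy": -0.264,"dz": 0,"ax": 0,"ay": 0,"az": 0},
    {"jaw": -0.4,"dx": -0.188,"dy": -0.264,"dz": 0,"ax": 0,"ay": 0,"az": 0},
    {"jaw": -0.4,"dx": -0.188,"dy": -0.264,"dz": 0,"ax": 0,"ay": 0,"az": 0},
    {"jaw": -0.4,"dx": -0.188,"dy": -0.264,"dz": 0,"ax": 0,"ay": 0,"az": 0},
    {"jaw": -0.4,"dx": -0.188,"dy": -0.264,"dz": 0,"ax": 0,"ay": 0,"az": 0},
    {"jaw": -0.4,"dx": -0.188,"dy": -0.264,"dz": 0,"ax": 0,"ay": 0,"az": 0},
    {"jaw": -0.4,"dx": -0.188,"dy": -0.264,"dz": 0,"ax": 0,"ay": 0,"az": 0}
  ]
}}

```text
time_s: 2.75
ee_pos: [0.4599, -0.031, 0.4051]
ee_rot: [3.141, 0.001, 2.879]
wrist_force: [0.9, 0.8, 0.8]
width: 0.304
grip_force: 0.0
```

Request:
{"name": "servo_tool", "arguments": {
  "deltas": [
    {"jaw": -0.4,"dx": 0,"dy": 0,"dz": 0,"ax": 0,"ay": 0,"az": 0.176},
    {"jaw": -0.4,"dx": 0,"dy": 0,"dz": 0,"ax": 0,"ay": 0,"az": 0.176},
    {"jaw": -0.4,"dx": 0,"dy": 0,"dz": 0,"ax": 0,"ay": 0,"az": 0.176},
    {"jaw": -0.4,"dx": 0,"dy": 0,"dz": 0,"ax": 0,"ay": 0,"az": 0.176},
    {"jaw": -0.4,"dx": 0,"dy": 0,"dz": 0,"ax": 0,"ay": 0,"az": 0.176},
    {"jaw": -0.4,"dx": 0,"dy": 0,"dz": 0,"ax": 0,"ay": 0,"az": 0.176},
    {"jaw": -0.4,"dx": 0,"dy": 0,"dz": 0,"ax": 0,"ay": 0,"az": 0.176},
    {"jaw": -0.4,"dx": 0,"dy": 0,"dz": 0,"ax": 0,"ay": 0,"az": 0.176}
  ]
}}

```text
time_s: 3.55
ee_pos: [0.4595, -0.0289, 0.4049]
ee_rot: [3.141, -0.0, 1.767]
wrist_force: [0.4, 0.4, -0.2]
width: 0.3
grip_force: 0.0
```

Request:
{"name": "servo_tool", "arguments": {
  "deltas": [
    {"jaw": -0.4,"dx": 0,"dy": 0,"dz": 0,"ax": 0,"ay": 0,"az": 0.176},
    {"jaw": -0.4,"dx": 0,"dy": 0,"dz": 0,"ax": 0,"ay": 0,"az": 0.176},
    {"jaw": -0.4,"dx": 0,"dy": 0,"dz": 0,"ax": 0,"ay": 0,"az": 0.176},
    {"jaw": -0.4,"dx": 0,"dy": 0,"dz": 0,"ax": 0,"ay": 0,"az": 0.176},
    {"jaw": -0.4,"dx": 0,"dy": 0,"dz": 0,"ax": 0,"ay": 0,"az": 0.176},
    {"jaw": -0.4,"dx": 0,"dy": 0,"dz": 0,"ax": 0,"ay": 0,"az": 0.176},
    {"jaw": -0.4,"dx": 0,"dy": 0,"dz": 0,"ax": 0,"ay": 0,"az": 0.176},
    {"jaw": -0.4,"dx": 0,"dy": 0,"dz": 0,"ax": 0,"ay": 0,"az": 0.176}
  ]
}}

```text
time_s: 4.35
ee_pos: [0.4595, -0.0289, 0.4049]
ee_rot: [3.141, -0.001, 0.662]
wrist_force: [0.1, -0.6, 0.6]
width: 0.301
grip_force: 0.0
```

Request:
{"name": "servo_tool", "arguments": {
  "deltas": [
    {"jaw": -0.4,"dx": 0,"dy": 0,"dz": 0,"ax": 0,"ay": 0.167,"az": 0},
    {"jaw": -0.4,"dx": 0,"dy": 0,"dz": 0,"ax": 0,"ay": 0.167,"az": 0},
    {"jaw": -0.4,"dx": 0,"dy": 0,"dz": 0,"ax": 0,"ay": 0,"az": 0},
    {"jaw": -0.4,"dx": 0,"dy": 0,"dz": 0,"ax": 0,"ay": 0,"az": 0},
    {"jaw": -0.4,"dx": 0,"dy": 0,"dz": 0,"ax": 0,"ay": 0,"az": 0},
    {"jaw": -0.4,"dx": 0,"dy": 0,"dz": 0,"ax": 0,"ay": 0,"az": 0},
    {"jaw": -0.4,"dx": 0,"dy": 0,"dz": 0,"ax": 0,"ay": 0,"az": 0},
    {"jaw": -0.4,"dx": 0,"dy": 0,"dz": 0,"ax": 0,"ay": 0,"az": 0}
  ]
}}

```text
time_s: 5.15
ee_pos: [0.4596, -0.0285, 0.4045]
ee_rot: [3.142, -0.261, 0.668]
wrist_force: [-0.3, -0.5, -0.1]
width: 0.301
grip_force: 0.0
```

```bash
cat >> h.py <<'E'
def meas(tag):
    s=readout.get_state();im,W=cloud('wrist')
    x,y,z=np.moveaxis(W,-1,0);R=Rn.from_euler('xyz',s['ee_rot']).as_matrix()
    L=(W-s['ee_pos'])@R  # tool frame; drop fingers (under gripper)
    fing=(np.abs(L[...,0])<.02)&(np.abs(L[...,1])<.06)&(L[...,2]<.18)
    near=(np.hypot(x-.557,y-.032)<.08)&~fing
    t=W[near&(z>.112)&(z<.124)]
    if len(t)>20: 
        e=cv2.convexHull(t[:,:2].astype(np.float32))[:,0];print('tin top',len(t),cv2.minEnclosingCircle(t[:,:2].astype(np.float32)),circ(e),t[:,2].mean())
    p=near&(z>.041)&(z<.050)
    q=W[p][:,:2].astype(np.float32)
    if len(q)>20:
        e=cv2.convexHull(q)[:,0];print('plat',len(q),W[p][:,2].mean(),circ(e));e2=e[np.hypot(*(e-[.5643,.0372]).T)>.028];print(fitr(e2,.034,[.564,.037]),len(e2))
    cv2.imwrite(f'pics/{tag}.png',im);print('t',s['time_s']);return im,W,s
E
python3 -c "
from h import *
meas('w1')"
```

```text
tin top 2618 ((0.5524418354034424, 0.02490975521504879), 0.028576022014021873) (array([0.55247548, 0.02496268]), np.float64(0.0282250924145955)) 0.11355483891853345
plat 534 0.0439221124806347 (array([0.56634175, 0.03639114]), np.float64(0.03370779300797074))
(array([0.56615312, 0.03606322]), np.float64(0.00019766752718735286)) 19
t 5.15
```

View pics/w1.png

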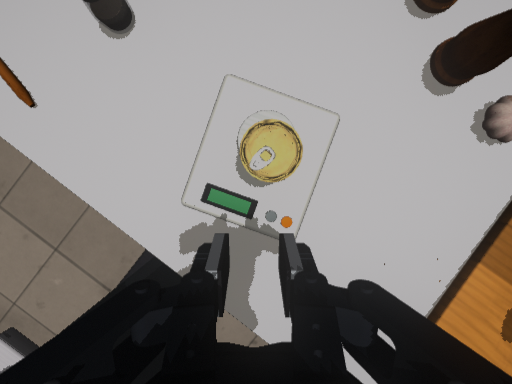

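Request:
{"name": "servo_tool", "arguments": {
  "deltas": [
    {"jaw": -0.4,"dx": -0.039,"dy": 0.0148,"dz": 0.174,"ax": 0,"ay": 0,"az": 0},
    {"jaw": -0.4,"dx": -0.039,"dy": 0.0148,"dz": 0.174,"ax": 0,"ay": 0,"az": 0},
    {"jaw": -0.4,"dx": -0.039,"dy": 0.0148,"dz": 0.174,"ax": 0,"ay": 0,"az": 0},
    {"jaw": -0.4,"dx": -0.039,"dy": 0.0148,"dz": 0.174,"ax": 0,"ay": 0,"az": 0},
    {"jaw": -0.4,"dx": -0.039,"dy": 0.0148,"dz": 0.174,"ax": 0,"ay": 0,"az": 0},
    {"jaw": -0.4,"dx": -0.039,"dy": 0.0148,"dz": 0.174,"ax": 0,"ay": 0,"az": 0},
    {"jaw": -0.4,"dx": -0.039,"dy": 0.0148,"dz": 0.174,"ax": 0,"ay": 0,"az": 0},
    {"jaw": -0.4,"dx": 0,"dy": 0,"dz": 0,"ax": 0,"ay": 0,"az": 0}
  ]
}}

```text
time_s: 6.0
ee_pos: [0.4912, -0.0418, 0.2328]
ee_rot: [-3.119, -0.24, 0.665]
wrist_force: [-0.2, 0.6, 0.5]
width: 0.302
grip_force: 0.0
```

Run:
```python
from h import *
im,W,s=meas('w2')
R=Rn.from_euler('xyz',s['ee_rot']).as_matrix();L=(W-s['ee_pos'])@R
f=(abs(L[...,0])<.03)&(abs(L[...,1])<.05)&(L[...,2]<.185)&(L[...,2]>.14)
q=L[f];w=W[f];print(len(q),np.percentile(q,[1,50,99],axis=0).round(4).tolist(),w[:,2].min())
for sg in(-1,1):
  k=q[q[:,1]*sg>0];print(k[:,2].max(),k[k[:,2]>.15].min(0),k[k[:,2]>.15].max(0))
```

```text
tin top 21774 ((0.551827073097229, 0.025379355996847153), 0.028816543519496918) (array([0.55179162, 0.02530464]), np.float64(0.028428349147877723)) 0.11429928057418251
plat 155 0.04477386904849787 (array([0.56624138, 0.03718781]), np.float64(0.03298102739882709))
(array([0.56514419, 0.03708572]), np.float64(0.00018999938443400735)) 10
t 6.0
2233 [[-0.0099, -0.0264, 0.1404], [0.0076, 0.0123, 0.1528], [0.0118, 0.0256, 0.1709]] 0.06237466123127703
0.17314882574704377 [-0.01074092 -0.02696912  0.15000313] [ 0.01213404 -0.01308006  0.17314883]
0.17361440999207178 [-0.01078682  0.01222913  0.15000222] [0.01188856 0.02599345 0.17361441]
```

View pics/w2.png

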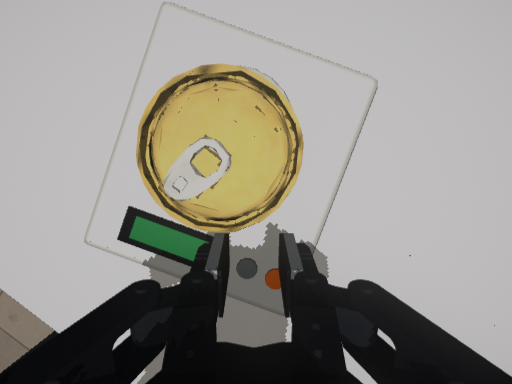

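```bash
cat >> h.py <<'E'
def rel(tin,plat=(.5657,.0366)):
    s=readout.get_state();R=Rn.from_euler('xyz',s['ee_rot']).as_matrix();e=s['ee_pos']+R@[.0118,0,.1735]
    d=np.array(plat)-tin;n=np.linalg.norm(d);d/=n;o=np.array([d[1],-d[0]])
    print('need',n,'dir',np.arctan2(d[1],d[0]),'edge z',e[2],'back edge z',(s['ee_pos']+R@[-.011,0,.1735])[2],'fwd gap to contact',(np.array(tin)-e[:2])@d-.0256,'lateral(tin-tool, +right)',(np.array(tin)-e[:2])@o)
    print(s['ee_pos'].round(4),s['ee_rot'].round(3),s['joints'].round(3),'xax',R[:,0].round(3),'yax',R[:,1].round(3),'zax',R[:,2].round(3),s['wrist_force'].round(2),s['time_s'])
E
python3 -c "
from h import *
rel(np.array([.552,.0252]))"
```

```text
need 0.017822738285684335 dir 0.6940198855156914 edge z 0.06811748795689224 back edge z 0.0626929280211933 fwd gap to contact 0.011448328579882875 lateral(tin-tool, +right) -0.009479276411560024
[ 0.4905 -0.0413  0.2338] [-3.12  -0.24   0.666] [ 0.114  0.609 -0.131  2.309 -1.044  0.107  0.144] xax [0.764 0.6   0.238] yax [ 0.622 -0.783 -0.021] zax [ 0.174  0.164 -0.971] [-0.34  0.45 -0.24] 6.05
```

```bash
cat >> h.py <<'E'
def plan(pos,yaw,tilt):
    s=readout.get_state();R=Rn.from_euler('xyz',s['ee_rot'])
    T=Rn.from_euler('z',yaw)*Rn.from_euler('x',np.pi)*Rn.from_euler('y',tilt)
    rv=(R.inv()*T).as_rotvec();dp=T.inv().apply(np.array(pos)-s['ee_pos'])
    print('rot',(rv/(np.pi/4)).round(4),'then shift units',(dp/.15).round(4),dp.round(4))
E
python3 -c "
from h import *
plan([.5033,-.0150,.232],.69,.08)"
```

```text
rot [-0.0229 -0.2043 -0.0279] then shift units [ 0.1763 -0.081   0.0261] [ 0.0264 -0.0121  0.0039]
```

Request:
{"name": "servo_tool", "arguments": {
  "deltas": [
    {"jaw": -0.4,"dx": 0,"dy": 0,"dz": 0,"ax": -0.011,"ay": -0.102,"az": -0.014},
    {"jaw": -0.4,"dx": 0,"dy": 0,"dz": 0,"ax": -0.011,"ay": -0.102,"az": -0.014},
    {"jaw": -0.4,"dx": 0.035,"dy": -0.016,"dz": 0.005,"ax": 0,"ay": 0,"az": 0},
    {"jaw": -0.4,"dx": 0.035,"dy": -0.016,"dz": 0.005,"ax": 0,"ay": 0,"az": 0},
    {"jaw": -0.4,"dx": 0.035,"dy": -0.016,"dz": 0.005,"ax": 0,"ay": 0,"az": 0},
    {"jaw": -0.4,"dx": 0.035,"dy": -0.016,"dz": 0.005,"ax": 0,"ay": 0,"az": 0},
    {"jaw": -0.4,"dx": 0.035,"dy": -0.016,"dz": 0.005,"ax": 0,"ay": 0,"az": 0},
    {"jaw": -0.4,"dx": 0,"dy": 0,"dz": 0,"ax": 0,"ay": 0,"az": 0}
  ]
}}

```text
time_s: 6.85
ee_pos: [0.5033, -0.0146, 0.2326]
ee_rot: [-3.139, -0.093, 0.69]
wrist_force: [0.0, 1.2, 1.0]
width: 0.297
grip_force: 0.0
```

```bash
python3 -c "
from h import *
meas('w3')
rel(np.array([.552,.0252]));plan([.5033,-.0150,.232],.69,.08)"
```

```text
tin top 22398 ((0.5522292256355286, 0.024141527712345123), 0.02888718992471695) (array([0.55218108, 0.02412305]), np.float64(0.0284633700136687)) 0.11351938954800095
plat 3113 0.04387848471195036 (array([0.56628895, 0.03603324]), np.float64(0.03343250554263971))
(array([0.56572077, 0.03553547]), np.float64(0.00027941551818914023)) 29
t 6.85
need 0.017822738285684335 dir 0.6940198855156914 edge z 0.060987217573632097 back edge z 0.05887647035073809 fwd gap to contact 0.009855108193150757 lateral(tin-tool, +right) 0.0006746787922442989
[ 0.5031 -0.0149  0.2326] [-3.139 -0.093  0.69 ] [-0.257  0.637  0.28   2.272 -0.91   0.284 -0.036] xax [0.768 0.634 0.093] yax [ 0.636 -0.771 -0.002] zax [ 0.07   0.061 -0.996] [-0.44  1.63 -0.51] 6.9
rot [-0.0028 -0.0162 -0.0004] then shift units [0.0005 0.0011 0.0044] [0.0001 0.0002 0.0007]
```

Request:
{"name": "servo_tool", "arguments": {
  "deltas": [
    {"jaw": -0.4,"dx": 0.0133,"dy": 0.005,"dz": 0.0012,"ax": 0,"ay": 0,"az": 0},
    {"jaw": -0.4,"dx": 0.0133,"dy": 0.005,"dz": 0.0012,"ax": 0,"ay": 0,"az": 0},
    {"jaw": -0.4,"dx": 0.0133,"dy": 0,"dz": 0.0012,"ax": 0,"ay": 0,"az": 0},
    {"jaw": -0.4,"dx": 0.0067,"dy": 0,"dz": 0.0006,"ax": 0,"ay": 0,"az": 0},
    {"jaw": -0.4,"dx": 0.0067,"dy": 0,"dz": 0.0006,"ax": 0,"ay": 0,"az": 0},
    {"jaw": -0.4,"dx": 0.0067,"dy": 0,"dz": 0.0006,"ax": 0,"ay": 0,"az": 0},
    {"jaw": -0.4,"dx": 0.0067,"dy": 0,"dz": 0.0006,"ax": 0,"ay": 0,"az": 0},
    {"jaw": -0.4,"dx": 0.0067,"dy": 0,"dz": 0.0006,"ax": 0,"ay": 0,"az": 0}
  ]
}}

```text
time_s: 7.7
ee_pos: [0.5125, -0.0089, 0.2327]
ee_rot: [-3.14, -0.092, 0.69]
wrist_force: [-1.7, -1.3, -0.1]
width: 0.3
grip_force: 0.4
```

```bash
python3 -c "
from h import *
meas('w4')
rel(np.array([.5522,.0241]),(.566,.0357))"
```

```text
tin top 19311 ((0.5525411367416382, 0.024623582139611244), 0.028852486982941628) (array([0.5527338 , 0.02495732]), np.float64(0.02830099354920554)) 0.11346440423169289
plat 4991 0.043923481156236927 (array([0.56646132, 0.03649636]), np.float64(0.033574922251234325))
(array([0.56601221, 0.03620453]), np.float64(0.0002612657122882745)) 31
t 7.7
need 0.01802775637731989 dir 0.6989996140390041 edge z 0.06102908700495141 back edge z 0.05893173798367407 fwd gap to contact -0.0017802508621489119 lateral(tin-tool, +right) 0.0003657294600145163
[ 0.5126 -0.0088  0.2327] [-3.14  -0.092  0.69 ] [-0.282  0.645  0.301  2.252 -0.901  0.303 -0.057] xax [0.768 0.634 0.092] yax [ 0.637 -0.771 -0.002] zax [ 0.07   0.06  -0.996] [-0.64 -0.14 -0.07] 7.75
```

Request:
{"name": "servo_tool", "arguments": {
  "deltas": [
    {"jaw": -0.4,"dx": 0.0067,"dy": 0,"dz": 0.0006,"ax": 0,"ay": 0,"az": 0},
    {"jaw": -0.4,"dx": 0.0067,"dy": 0,"dz": 0.0006,"ax": 0,"ay": 0,"az": 0},
    {"jaw": -0.4,"dx": 0.0067,"dy": 0,"dz": 0.0006,"ax": 0,"ay": 0,"az": 0},
    {"jaw": -0.4,"dx": 0.0067,"dy": 0,"dz": 0.0006,"ax": 0,"ay": 0,"az": 0},
    {"jaw": -0.4,"dx": 0.0067,"dy": 0,"dz": 0.0006,"ax": 0,"ay": 0,"az": 0},
    {"jaw": -0.4,"dx": 0.0067,"dy": 0,"dz": 0.0006,"ax": 0,"ay": 0,"az": 0},
    {"jaw": -0.4,"dx": 0.0067,"dy": 0,"dz": 0.0006,"ax": 0,"ay": 0,"az": 0},
    {"jaw": -0.4,"dx": 0.0067,"dy": 0,"dz": 0.0006,"ax": 0,"ay": 0,"az": 0}
  ]
}}

```text
time_s: 8.55
ee_pos: [0.5188, -0.0038, 0.2327]
ee_rot: [-3.14, -0.092, 0.69]
wrist_force: [1.1, -0.2, -0.1]
width: 0.3
grip_force: 0.4
```

```bash
python3 -c "
from h import *
meas('w5')
rel(np.array([.5522,.0241]),(.566,.0357))"
```

```text
tin top 19475 ((0.5590988397598267, 0.02953210286796093), 0.028781544417142868) (array([0.55937632, 0.02973143]), np.float64(0.02825463267743611)) 0.11347692742424137
plat 2926 0.04394190886619552 (array([0.56683701, 0.0367046 ]), np.float64(0.033370100628688434))
(array([0.56618842, 0.03620318]), np.float64(0.0002956685491181012)) 27
t 8.55
need 0.01802775637731989 dir 0.6989996140390041 edge z 0.061091446614807005 back edge z 0.05898907338537088 fwd gap to contact -0.010013813014717172 lateral(tin-tool, +right) 0.00021783589182863597
[ 0.5189 -0.0037  0.2328] [-3.14  -0.092  0.69 ] [-0.3    0.65   0.314  2.239 -0.896  0.315 -0.072] xax [0.768 0.634 0.092] yax [ 0.637 -0.771 -0.002] zax [ 0.07   0.06  -0.996] [-0.49 -0.42 -0.25] 8.6
```

View pics/w5.png

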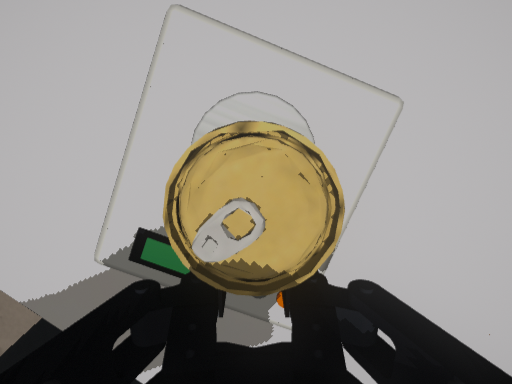

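Request:
{"name": "servo_tool", "arguments": {
  "deltas": [
    {"jaw": -0.4,"dx": 0.0067,"dy": 0,"dz": 0.0006,"ax": 0,"ay": 0,"az": 0},
    {"jaw": -0.4,"dx": 0.0067,"dy": 0,"dz": 0.0006,"ax": 0,"ay": 0,"az": 0},
    {"jaw": -0.4,"dx": 0.0067,"dy": 0,"dz": 0.0006,"ax": 0,"ay": 0,"az": 0},
    {"jaw": -0.4,"dx": 0.0067,"dy": 0,"dz": 0.0006,"ax": 0,"ay": 0,"az": 0},
    {"jaw": -0.4,"dx": 0.0067,"dy": 0,"dz": 0.0006,"ax": 0,"ay": 0,"az": 0},
    {"jaw": -0.4,"dx": 0.0067,"dy": 0,"dz": 0.0006,"ax": 0,"ay": 0,"az": 0},
    {"jaw": -0.4,"dx": 0.0067,"dy": 0,"dz": 0.0006,"ax": 0,"ay": 0,"az": 0},
    {"jaw": -0.4,"dx": 0.0067,"dy": 0,"dz": 0.0006,"ax": 0,"ay": 0,"az": 0}
  ]
}}

```text
time_s: 9.4
ee_pos: [0.525, 0.0013, 0.2328]
ee_rot: [-3.14, -0.092, 0.69]
wrist_force: [-0.4, 0.5, -0.1]
width: 0.3
grip_force: 0.4
```

```bash
python3 -c "
from h import *
meas('w6')
rel(np.array([.5522,.0241]),(.566,.0357))"
```

```text
tin top 19600 ((0.5653827786445618, 0.03468399867415428), 0.028716562315821648) (array([0.56548148, 0.03478479]), np.float64(0.0283435463924811)) 0.11347367552348236
plat 1008 0.04386552476295264 (array([0.56630898, 0.03633577]), np.float64(0.033826192671268074))
(array([0.56615773, 0.03620785]), np.float64(0.00010681311645666078)) 22
t 9.4
need 0.01802775637731989 dir 0.6989996140390041 edge z 0.061088511248031274 back edge z 0.058986450539606355 fwd gap to contact -0.01811106420983485 lateral(tin-tool, +right) 0.0001928462724250313
[0.5252 0.0015 0.2328] [-3.14  -0.092  0.69 ] [-0.317  0.656  0.327  2.226 -0.891  0.327 -0.088] xax [0.768 0.634 0.092] yax [ 0.637 -0.771 -0.002] zax [ 0.07   0.06  -0.996] [-1.01  0.2  -0.67] 9.45
```

Request:
{"name": "servo_tool", "arguments": {
  "deltas": [
    {"jaw": -0.4,"dx": 0.0067,"dy": 0,"dz": 0.0006,"ax": 0,"ay": 0,"az": 0},
    {"jaw": -0.4,"dx": 0,"dy": 0,"dz": 0,"ax": 0,"ay": 0,"az": 0},
    {"jaw": -0.4,"dx": -0.02,"dy": 0,"dz": -0.002,"ax": 0,"ay": 0,"az": 0},
    {"jaw": -0.4,"dx": -0.04,"dy": 0,"dz": -0.004,"ax": 0,"ay": 0,"az": 0},
    {"jaw": -0.4,"dx": -0.05,"dy": 0,"dz": -0.005,"ax": 0,"ay": 0,"az": 0},
    {"jaw": -0.4,"dx": -0.05,"dy": 0,"dz": -0.005,"ax": 0,"ay": 0,"az": 0},
    {"jaw": -0.4,"dx": -0.01,"dy": 0,"dz": -0.1,"ax": 0,"ay": 0,"az": 0},
    {"jaw": -0.4,"dx": 0,"dy": 0,"dz": -0.15,"ax": 0,"ay": 0,"az": 0}
  ]
}}

```text
time_s: 10.25
ee_pos: [0.5023, -0.0177, 0.2698]
ee_rot: [-3.138, -0.09, 0.688]
wrist_force: [0.7, 0.3, 0.5]
width: 0.297
grip_force: 0.0
```

Request:
{"name": "servo_tool", "arguments": {
  "deltas": [
    {"jaw": -0.4,"dx": 0,"dy": 0,"dz": -0.2,"ax": 0,"ay": 0,"az": 0},
    {"jaw": -0.4,"dx": 0,"dy": 0,"dz": -0.2,"ax": 0,"ay": 0,"az": 0},
    {"jaw": -0.4,"dx": 0,"dy": 0,"dz": -0.2,"ax": 0,"ay": 0,"az": 0},
    {"jaw": -0.4,"dx": 0,"dy": 0,"dz": -0.2,"ax": 0,"ay": 0,"az": 0},
    {"jaw": -0.4,"dx": 0,"dy": 0,"dz": -0.1,"ax": 0,"ay": 0,"az": 0},
    {"jaw": -0.4,"dx": 0,"dy": 0,"dz": 0,"ax": 0,"ay": 0,"az": 0},
    {"jaw": -0.4,"dx": 0,"dy": 0,"dz": 0,"ax": 0,"ay": 0,"az": 0},
    {"jaw": -0.4,"dx": 0,"dy": 0,"dz": 0,"ax": 0,"ay": 0,"az": 0}
  ]
}}

```text
time_s: 11.05
ee_pos: [0.4935, -0.0247, 0.4037]
ee_rot: [-3.139, -0.091, 0.69]
wrist_force: [-0.5, 0.4, -0.3]
width: 0.301
grip_force: 0.0
```

Run:
```python
from h import *
im,W,s=meas('w7');print(s['ee_pos'])
im,W=cloud('top');x,y,z=np.moveaxis(W,-1,0);n=np.hypot(x-.565,y-.036)<.06
t=W[n&(z>.105)&(z<.13)];print(cv2.minEnclosingCircle(t[:,:2].astype(np.float32)),t[:,2].mean())
```

```text
tin top 3018 ((0.5660863518714905, 0.03555850684642792), 0.028518635779619217) (array([0.5661089 , 0.03548486]), np.float64(0.028199681043498032)) 0.11349587958562689
plat 25 0.04313338812217513 (array([0.56614564, 0.03631544]), np.float64(0.03346074974071312))
(array([0.56661104, 0.03667484]), np.float64(9.924411895656454e-05)) 10
t 11.05
[ 0.49352197 -0.02466515  0.40374206]
((0.5641018152236938, 0.03791878744959831), 0.028413807973265648) 0.11440933144064304
```

View pics/w7.png

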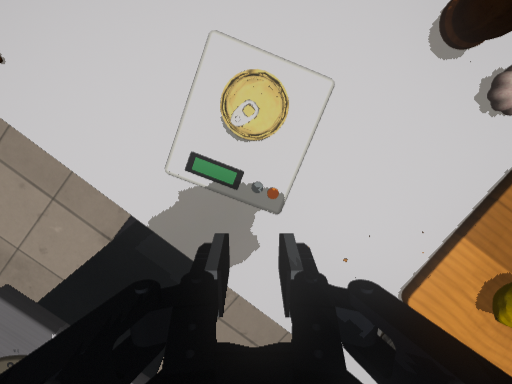

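The tin, at about pixel (254,104), covers the platform concentrically to within about 1 mm. It is upright, the gripper is clear, and the scale hasn't moved.

```bash
python3 -c "
from bench import bot
print(bot.job_done())"
```

```text
the job is handed in; nothing more can be done
None
```

The tin stands upright about 1 mm from the platform's centre (wrist-camera measurement), the scale looks unmoved and the gripper is clear; I handed the job in at about 11 s, and no verdict was returned.

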